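# Knock up a pack of pressed cover plates for drilling

### The job

Lift every pressed plate out of the open dies and add it to the out-of-line pile on the knocking-up block, then tap the pile from its two open sides until all the plates' edges line up and lie flush against the three stop posts. Only when the whole pack is flush, set the hold-down weight flat on the middle of the pack and leave everything so, with the pack still flush. Do not disturb the tool case, oil bottle and brush.

Things in the scene. Friction and masses are not known exactly. Their poses are not given: they have to be found in the camera images.
- jogger: knocking-up block, fixed: dark red base 180 (x) x 120 (y) x 10 mm, origin under its centre. On it stand three steel stop posts, 14 mm square, tops 60 mm above the bench: two stop the plates' long side (faces at y = +30 mm, post centres at x = +42 and -42 mm; a finger passes between them), one stops the short end (face at x = +60 mm, centre at y = 0). The -x and -y sides are open for tapping
- pack (a point): point on the top face of the knocking-up block's base, 10 mm above the bench, axes as the block's: a plate touching all three stop posts lies lengthwise along x and is centred exactly over this point
- die_a: open press die, fixed, one of four alike: dark steel base 150 (x) x 100 (y) x 12 mm, origin under its centre. A plate lies in its cavity along x, underside 28 mm above the bench on a pad 40 mm wide. Walls, 1.5 mm clear of the plate, rise to 36 mm above the bench at both ends and the corners; the middle 79 mm of each long side is open for fingers, down to the base. Lift straight up 10 mm to clear
- die_b: open press die, fixed, one of four alike: dark steel base 150 (x) x 100 (y) x 12 mm, origin under its centre. A plate lies in its cavity along x, underside 28 mm above the bench on a pad 40 mm wide. Walls, 1.5 mm clear of the plate, rise to 36 mm above the bench at both ends and the corners; the middle 79 mm of each long side is open for fingers, down to the base. Lift straight up 10 mm to clear
- die_c: open press die, fixed, one of four alike: dark steel base 150 (x) x 100 (y) x 12 mm, origin under its centre. A plate lies in its cavity along x, underside 28 mm above the bench on a pad 40 mm wide. Walls, 1.5 mm clear of the plate, rise to 36 mm above the bench at both ends and the corners; the middle 79 mm of each long side is open for fingers, down to the base. Lift straight up 10 mm to clear
- die_d: open press die, fixed, one of four alike: dark steel base 150 (x) x 100 (y) x 12 mm, origin under its centre. A plate lies in its cavity along x, underside 28 mm above the bench on a pad 40 mm wide. Walls, 1.5 mm clear of the plate, rise to 36 mm above the bench at both ends and the corners; the middle 79 mm of each long side is open for fingers, down to the base. Lift straight up 10 mm to clear
- die_plate_a: aluminium cover plate, 120 x 60 x 5 mm (its x, y, z), 97 g, flat, all plates alike, with dark marks for its holes; origin at the centre of its underside, x along its length; either end or face may go any way round. At the start it lies in the cavity of die_a, or is absent
- die_plate_b: aluminium cover plate, 120 x 60 x 5 mm (its x, y, z), 97 g, flat, all plates alike, with dark marks for its holes; origin at the centre of its underside, x along its length; either end or face may go any way round. At the start it lies in the cavity of die_b, or is absent
- die_plate_c: aluminium cover plate, 120 x 60 x 5 mm (its x, y, z), 97 g, flat, all plates alike, with dark marks for its holes; origin at the centre of its underside, x along its length; either end or face may go any way round. At the start it lies in the cavity of die_c, or is absent
- die_plate_d: aluminium cover plate, 120 x 60 x 5 mm (its x, y, z), 97 g, flat, all plates alike, with dark marks for its holes; origin at the centre of its underside, x along its length; either end or face may go any way round. At the start it lies in the cavity of die_d, or is absent
- pile_plate_a: aluminium cover plate, 120 x 60 x 5 mm (its x, y, z), 97 g, flat, all plates alike, with dark marks for its holes; origin at the centre of its underside, x along its length; either end or face may go any way round. At the start it lies lowest on the knocking-up block, out of line, 5 to 20 mm short of the stop posts
- pile_plate_b: aluminium cover plate, 120 x 60 x 5 mm (its x, y, z), 97 g, flat, all plates alike, with dark marks for its holes; origin at the centre of its underside, x along its length; either end or face may go any way round. At the start it lies on pile_plate_a, out of line, 5 to 20 mm short of the stop posts
- weight: dark steel hold-down weight, about 0.55 kg, standing loose on the bench: slab 100 (x) x 40 (y) x 14 mm with a grip bar on top, 60 (x) x 16 (y) x 24 mm, 38 mm high in all; origin at the centre of its underside
- case: bystander: closed blue plastic tool case, 70 x 140 x 40 mm, origin under its centre; leave alone
- oiler: bystander: white plastic oil bottle with a red cap, 48 mm across, 110 mm tall, origin under its centre; leave alone
- brush: bystander: hand brush lying on the bench, about 200 mm long; leave alone

How it is judged:
By the outcome, as a careful person would: the job done as asked, in the order asked, and still so for the second after the job is handed in, with the robot touching nothing.
Of die_plate_a, die_plate_b, die_plate_c, die_plate_d only 2 to 4 are there at a start; the rules pass over those that are not, and their reading is None.
At some moment in a run one of weight, pile_plate_a, pile_plate_b may be knocked a few centimetres aside while the robot is not near it.
Once in a run the grip may slacken for a moment while it holds something.
It also fails if it takes over 210 s, if anything falls off the work surface, if the arm or the gripper's body presses on something with over 40 N, if the wrist force passes 120 N, or if a joint passes its speed limit or range.

### The arm

A 7-joint arm with a two-finger parallel gripper is mounted at the origin on the work surface. World frame = base frame: x ahead of the robot, y to its left, z up, the work surface at z = 0. Lengths are in m, angles in rad, forces in N, time in s.
With the tool pointing down it reaches from about 0.425 to 0.825 m from the base axis. Payload 3.6 kg.
Tool frame: the origin (TCP) lies midway between the tips of the shut fingers; the grasp point (between the pads) lies 19 mm behind it; z points along the fingers, y is the line along which they close (so a half turn about z gives the same grasp; the last joint's range is limited). The gripper opens to 85 mm and grips with 20 to 120 N. Pads are 22 mm wide; open, the fingers measure 114 mm over their backs; the gripper's body (76 mm by 85 mm) begins 54 mm behind the grasp point. The pads swing forward as they close: fully open they stand 13 mm farther back than shut.
Start: joints at [1.105, 0.615, -0.013, 1.423, 0.008, 1.103, -0.04], TCP at [0.277, -0.588, 0.231] pointing down, gripper open.
Joint ranges: [-3.12, 3.12], [-0.3, 2.06], [-1.34, 1.32], [0.26, 2.42], [-1.36, 4.5], [0.01, 1.98], [-2.84, 2.84]. Speed limits (rad/s): [2.79, 2.79, 3.14, 3.14, 3.14, 3.14, 3.14].

### API

Orientations are given as [roll, pitch, yaw] about the fixed x, y, z axes, in that order (R = Rz(yaw) Ry(pitch) Rx(roll)).
In Python, from rig import robot, cams gives the robot as it stands. Calls block until the motion is done:
- robot.goto(position, orientation): joint-space move of the TCP to a pose.
- robot.move_straight(position, frame=None, feed=0.15, guard=None): straight line of the TCP; frame=None keeps the orientation; feed is the mean speed in m/s. With guard (N) it stops when the force on the tool has changed by that much, and returns True; else False.
- robot.move_j(angles): joint-space move.
- robot.move_gripper(opening, effort=None): opening from 0.0 (shut) to 1.0 (fully open); effort is the grip in N (None keeps the last); returns when the fingers have stopped.
- robot.pause(seconds).
- robot.ik(position, orientation): joint angles nearest the present ones, or None.
- robot.state(): the state.
- cams.camera(name): name is "side" or "top"; returns a dict with "color" (400x640x3 uint8, blue, green, red), "depth" (400x640 float32, m along the optical axis (not along the pixel's ray), 0 where there is no reading), "mtx" (3x3 intrinsics, pixels), "D" ([k1, k2, p1, p2, k3] as OpenCV has them; the pictures are not rectified), "R" (3x3) and "t" (3): a world point X has camera coordinates R X + t. Camera axes: x right, y down, z forward; pixel columns grow to the right and rows downward; lengths in m; the calibration is good to about 2 mm. A picture is of the moment at which its call begins.
A pose or a line that the arm cannot do raises robot.MotionError and nothing moves.
- robot.sign_off(): hands the job in; it is judged then, once.
The state is a dict: "t": time; "joints": joint angles; "joint_vel": joint speeds; "joint_torque": joint torques, N m; "position": TCP position; "ee_rot": TCP orientation; "wrist_force": force on the tool from outside, world axes, zero at the start; "ft_torque": the same for the moment, N m; "finger_gap": opening from 0.0 (shut) to 1.0 (fully open); "finger_force": force on a finger pad.
Only numpy, scipy, OpenCV 4.12 (cv2) and the standard library are available. Lean on these libraries where they do the work, as an engineer would, in place of code of your own. Each camera call takes 0.05 s, during which the arm holds its last target. There are 200 camera calls.

## Working session

There is one attempt and no reset: what is moved stays moved. The work goes in short steps, each a Python script; the robot and the scene stay as the last script left them, time stands still between calls to the robot, and variables do not carry over. Pictures are saved under pics/ and viewed, at most 14 in all, crops included, and the job is handed in when it is done.

```bash
ls; mkdir -p pics; python3 - <<'E'
from rig import robot,cams
import cv2,numpy as np
for n in("top","side"):
    c=cams.camera(n); cv2.imwrite(f"pics/{n}0.png",c["color"]); np.savez(f"{n}0.npz",**c)
    print(n,c["mtx"].tolist(),c["D"],c["R"].tolist(),c["t"],(-c["R"].T@c["t"]))
s=robot.state();print(s)
E
```

```text
pics
top [[442.67349343178415, 0.0, 312.10344975076913], [0.0, 442.67349343178415, 204.76839471480028], [0.0, 0.0, 1.0]] [-0.02858138  0.          0.          0.          0.        ] [[-0.019903847891262684, -0.9997765249677051, 0.0071229883210134955], [-0.998241707185349, 0.01947442770468682, -0.055984289771817096], [0.05583306255975342, -0.008224766809748402, -0.9984062411344011]] [0.00503238 0.60873926 1.17874888] [0.54195593 0.00287134 1.21091423]
side [[400.4004944112322, 0.0, 313.6546552267961], [0.0, 400.4004944112322, 201.78863685948355], [0.0, 0.0, 1.0]] [-0.02355603  0.          0.          0.          0.        ] [[-0.6954286043493908, -0.7185943627870993, 0.0010945424895059794], [-0.426201381270401, 0.4112343703607462, -0.805753482919685], [0.5785597971306518, -0.5608105155973837, -0.5922500542334593]] [0.42253526 0.30557242 0.69077392] [0.02442448 0.56536285 0.65486445]
{'t': 0.1, 'joints': array([ 1.10451078,  0.61583389, -0.01265293,  1.42473954,  0.00814748,
        1.10337438, -0.04038748]), 'joint_vel': array([ 0.00052604, -0.00280439, -0.00179855, -0.00365569, -0.00058874,
       -0.00127289, -0.00099172]), 'joint_torque': array([ 1.59886735e-03, -4.70377707e+01,  2.60326238e-01, -1.71569806e+01,
        1.00720258e-02,  5.87600007e-03, -2.86248098e-05]), 'position': array([ 0.27646271, -0.5875258 ,  0.23024619]), 'ee_rot': array([-3.13928891e+00,  4.93878026e-05,  4.39914806e-01]), 'wrist_force': array([ 0.1415319 , -0.28287825, -0.79831408]), 'ft_torque': array([ 0.0423798 , -0.05263749, -0.01117993]), 'finger_force': 0.0, 'finger_gap': 0.9984813529019892}
```

View pics/top0.png

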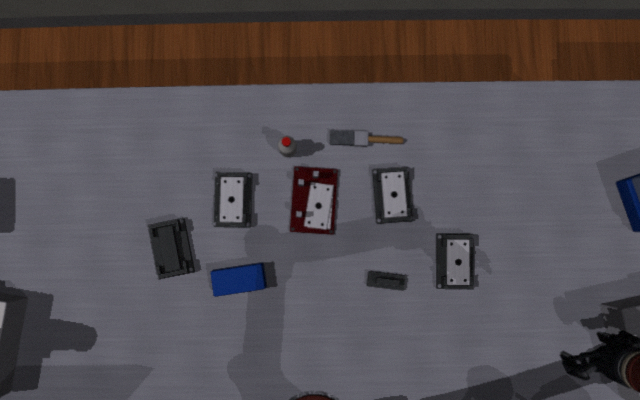

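View pics/side0.png

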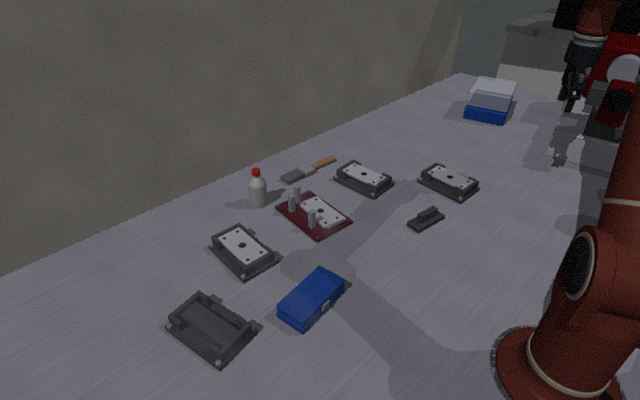

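```bash
cat > h.py <<'E'
import cv2,numpy as np
from math import *
S=6
def rays(c,px):
    u=cv2.undistortPoints(np.float64(px).reshape(-1,1,2),c["mtx"],c["D"]).reshape(-1,2)
    return np.c_[u,np.ones(len(u))]@c["R"], -c["R"].T@c["t"]
def world(c,px,z):
    d,o=rays(c,px); return (o+d*((z-o[2])/d[:,2])[:,None])[:,:2]
def pix(c,P):
    return cv2.projectPoints(np.float64(P).reshape(-1,1,3),cv2.Rodrigues(c["R"])[0],c["t"],c["mtx"],c["D"])[0].reshape(-1,2)
def rect(c,mask,z):
    """min-area rectangle of a mask, in world at height z: centre, (long, short), yaw in (-90,90]"""
    ct=max(cv2.findContours(mask,cv2.RETR_EXTERNAL,cv2.CHAIN_APPROX_NONE)[0],key=cv2.contourArea)
    w=world(c,(cv2.convexHull(ct).reshape(-1,2)+.5)/S-.5,z)
    (x,y),(a,b),t=cv2.minAreaRect(np.float32(w*1000))
    if a<b: a,b,t=b,a,t+90
    t=(t+90)%180-90
    return np.r_[x,y].round(1),(round(a,1),round(b,1)),round(t,2)
def crop(c,xy,z,r=40):
    """upscaled crop; returns image and function mask->full"""
    u,v=pix(c,[[*xy,z]])[0].astype(int)
    return cv2.resize(c["color"][v-r:v+r,u-r:u+r],None,fx=S,fy=S,interpolation=cv2.INTER_CUBIC),(u-r,v-r)
E
python3 - <<'E'
from h import *
c=dict(np.load("top0.npz"))
big=cv2.resize(c["color"],None,fx=S,fy=S,interpolation=cv2.INTER_CUBIC)
g=big.min(2); hsv=cv2.cvtColor(big,cv2.COLOR_BGR2HSV)
def near(m,px,r):
    k=np.zeros_like(m); cv2.circle(k,(px[0]*S,px[1]*S),r*S,255,-1); return m&k
print([ (p,c["color"][p[1],p[0]].tolist()) for p in [(235,190),(265,190),(320,190),(395,183),(388,215),(455,250),(380,283)]])
for n,p,z in(("L",(233,200),.033),("pile",(319,205),.020),("R",(394,195),.033),("R2",(457,261),.033)):
    m=near((g>150).astype(np.uint8)*255,p,25); m=cv2.morphologyEx(m,cv2.MORPH_CLOSE,np.ones((25,25)))
    print(n,rect(c,m,z))
m=near(((big[...,2]>50)&(big[...,1]<40)).astype(np.uint8)*255,(315,200),42); m=cv2.morphologyEx(m,cv2.MORPH_OPEN,np.ones((7,7)));print("jog",rect(c,m,.010))
m=near((big.max(2)<75).astype(np.uint8)*255,(386,280),24);print("weight",rect(c,m,.014))
for p in((233,200),(394,195),(457,261)):
    m=near((big.max(2)<75).astype(np.uint8)*255,p,34);print("die",rect(c,m,.012))
a=cv2.resize(c["color"][155:300,205:350],None,fx=4,fy=4,interpolation=cv2.INTER_CUBIC)
b=cv2.resize(c["color"][165:245,275:355],None,fx=7,fy=7,interpolation=cv2.INTER_CUBIC)
cv2.imwrite("pics/pile0.png",b)
E
```

```text
[((235, 190), [145, 138, 138]), ((265, 190), [105, 95, 97]), ((320, 190), [144, 136, 138]), ((395, 183), [140, 131, 135]), ((388, 215), [137, 129, 132]), ((455, 250), [119, 111, 114]), ((380, 283), [41, 39, 37])]Traceback (most recent call last):
  File "<stdin>", line 10, in <module>
  File "h.py", line 13, in rect
    ct=max(cv2.findContours(mask,cv2.RETR_EXTERNAL,cv2.CHAIN_APPROX_NONE)[0],key=cv2.contourArea)
ValueError: max() iterable argument is empty
```

```bash
cat >> h.py <<'E'
def comp(m,p):
    """component of a mask nearest full-picture pixel p"""
    n,l=cv2.connectedComponents(m); q=np.argwhere(l>0)
    i=q[np.argmin(((q-np.array(p[::-1])*S)**2).sum(1))]; return (l==l[tuple(i)]).astype(np.uint8)*255
def near(m,p,r):
    k=np.zeros_like(m); cv2.circle(k,(int(p[0]*S),int(p[1]*S)),r*S,255,-1); return m&k
def B(x): return x.astype(np.uint8)*255
def up(c): return cv2.resize(c["color"],None,fx=S,fy=S,interpolation=cv2.INTER_CUBIC)
E
python3 - <<'E'
from h import *
c=dict(np.load("top0.npz")); big=up(c); g=big.min(2)
for n,p,z,r,th in(("L",(233,194),.033,32,88),("pile",(322,195),.020,28,80),("R",(394,185),.033,32,88),("R2",(457,252),.033,32,78)):
    print(n,rect(c,comp(near(B(g>th),p,r),p),z))
m=near(B((big[...,2]>45)&(big[...,1]<45)&(big[...,2]>1.6*big[...,1])),(315,200),44); print("jog",rect(c,cv2.morphologyEx(m,cv2.MORPH_OPEN,np.ones((7,7))),.010))
m=comp(near(B(big.max(2)<70),(386,280),30),(386,280));print("weight",rect(c,m,.014))
for p in((233,200),(394,195),(457,261)):
    print("die",rect(c,comp(near(B(big.max(2)<70),p,36),(p[0]-15,p[1])),.02))
b=cv2.resize(c["color"][160:240,275:355],None,fx=7,fy=7,interpolation=cv2.INTER_CUBIC)
cv2.imwrite("pics/pile0.png",b)
E
```

```text
L (array([627.3, 208.9]), (120.7, 61.0), -2.22)
pile (array([613.8, -27.4]), (106.3, 68.5), -8.07)
R (array([ 632.8, -225.6]), (119.6, 60.9), 3.13)
R2 (array([ 449.6, -391.4]), (118.0, 60.8), -1.84)
jog (array([632. ,  28.4]), (75.4, 38.7), -5.16)
weight (array([ 402.3, -203.7]), (110.6, 44.6), 82.07)
die (array([627.3, 199. ]), (150.7, 119.0), -2.79)
die (array([ 631.5, -230.4]), (153.1, 117.2), 3.17)
die (array([ 450.8, -392.8]), (151.8, 116.9), -2.13)
```

View pics/pile0.png

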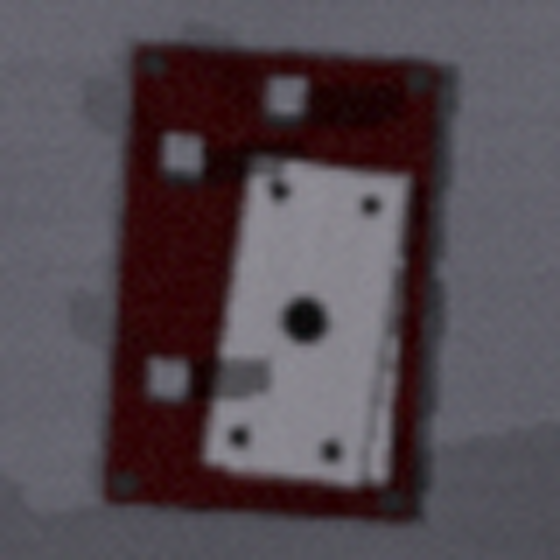

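```bash
cat >> h.py <<'E'
def fit2(m,w):
    """rigid fit model xy -> world xy (mm): x, y, yaw deg, residuals"""
    m,w=np.float64(m),np.float64(w); a=m-m.mean(0); b=w-w.mean(0)
    t=atan2((a[:,0]*b[:,1]-a[:,1]*b[:,0]).sum(),(a*b).sum()); R=np.array([[cos(t),-sin(t)],[sin(t),cos(t)]])
    o=w.mean(0)-R@m.mean(0); return o,degrees(t),w-(m@R.T+o)
E
python3 - <<'E'
from h import *
c=dict(np.load("top0.npz"))
f=lambda P,z:1000*world(c,(np.float64(P)+.5)/7-.5+[275,160],z)
# crop up=+x, left=+y
cor=f([(135,45),(440,65),(413,517),(106,500)],.010); post=f([(286,97),(184,157),(168,380)],.060)
mc=[(90,60),(90,-60),(-90,-60),(-90,60)]; mp=[(67,0),(42,37),(-42,37)]
for m,w in((mc,cor),(mp,post),(mc+mp,np.r_[cor,post])): o,t,r=fit2(m,w); print(o.round(1),round(t,2),r.round(1).tolist())
pl=f([(248,156),(413,172),(367,487),(204,463)],.020); o2,t2,r=fit2([(60,30),(60,-30),(-60,-30),(-60,30)],pl); print("top plate",o2,t2,r.round(1).tolist())
R=np.array([[cos(radians(t)),-sin(radians(t))],[sin(radians(t)),cos(radians(t))]]); print("rel",R.T@(o2-o),t2-t)
print("lower right corner rel",(f([(386,487)],.015)-o)@R)
from rig import robot
for x,y,w in((.627,.209,-2.2),(.633,-.226,3.1),(.45,-.391,-1.8),(.627,0,-5),(.402,-.204,82),(.402,-.204,-98)):
    for k in(0,pi):
        for z in (.011,.12):
            q=robot.ik([x,y,z],[pi,0,radians(w)+k]); print(x,y,w,k>0,z,None if q is None else np.round(q,2))
E
```

```text
[622.9 -11.5] -4.65 [[-1.3, -0.3], [-1.7, 0.5], [1.9, 0.4], [1.1, -0.6]]
[621.6 -11.4] -4.96 [[-0.1, 0.3], [-0.2, -0.2], [0.4, -0.0]]
[622.4 -11.5] -4.64 [[-0.9, -0.3], [-1.2, 0.5], [2.4, 0.4], [1.6, -0.6], [-1.0, 0.0], [-0.8, -0.4], [-0.2, 0.3]]
top plate [607.1825525 -24.3729077] -9.131469922386273 [[-0.5, 1.8], [1.6, -2.6], [-1.0, -1.2], [-0.1, 2.0]]
rel [-14.11262023 -14.02996289] -4.486797778804771
lower right corner rel [[-76.70993199 -48.0247871 ]]
0.627 0.209 -2.2 False 0.011 [-0.41  0.88  0.1   1.58 -0.12  0.69 -1.87]
0.627 0.209 -2.2 False 0.12 [-0.33  0.74 -0.04  1.51  0.04  0.89 -1.99]
0.627 0.209 -2.2 True 0.011 [-0.02  0.97 -0.63  1.56  0.7   0.85  0.61]
0.627 0.209 -2.2 True 0.12 [ 0.03  0.85 -0.73  1.5   0.62  1.04  0.68]
0.633 -0.226 3.1 False 0.011 [ 0.27  0.9   0.08  1.54 -0.09  0.71 -1.13]
0.633 -0.226 3.1 False 0.12 [ 0.27  0.76  0.07  1.48 -0.06  0.91 -1.16]
0.633 -0.226 3.1 True 0.011 [ 0.64  0.98 -0.61  1.52  0.68  0.86  1.4 ]
0.633 -0.226 3.1 True 0.12 [ 0.67  0.85 -0.68  1.46  0.58  1.04  1.48]
0.45 -0.391 -1.8 False 0.011 [ 0.64  0.81  0.06  1.78 -0.08  0.5
[... 359 characters left out ...]
627 0 -5 True 0.011 [ 0.32  0.93 -0.63  1.67  0.73  0.79  0.83]
0.627 0 -5 True 0.12 [ 0.36  0.79 -0.7   1.6   0.59  0.97  0.94]
0.402 -0.204 82 False 0.011 [ 0.51  0.7  -0.13  2.18  0.32  0.28 -0.04]
0.402 -0.204 82 False 0.12 [ 0.61  0.49 -0.27  2.1   0.23  0.57  0.04]
0.402 -0.204 82 True 0.011 [ 0.21  0.72  0.31  2.19 -0.69  0.32 -2.17]
0.402 -0.204 82 True 0.12 [ 0.08  0.52  0.49  2.12 -0.43  0.6  -2.4 ]
0.402 -0.204 -98 False 0.011 [ 0.21  0.72  0.31  2.19 -0.69  0.32 -2.17]
0.402 -0.204 -98 False 0.12 [ 0.08  0.52  0.49  2.12 -0.43  0.6  -2.4 ]
0.402 -0.204 -98 True 0.011 [ 0.51  0.7  -0.13  2.18  0.32  0.28 -0.04]
0.402 -0.204 -98 True 0.12 [ 0.61  0.49 -0.27  2.1   0.23  0.57  0.04]
```

```bash
cat >> h.py <<'E'
from rig import robot,cams
J=np.array([.622,-.0115]); JY=radians(-4.8)
def rot(t): return np.array([[cos(t),-sin(t)],[sin(t),cos(t)]])
def jw(x,y,o=None): return (J if o is None else o)+rot(JY)@np.array([x,y])/1000   # jogger mm -> world m
def dn(yaw): return [pi,0,yaw]
def st(tag=""):
    s=robot.state(); print(tag,"t",round(s["t"],1),"p",s["position"].round(4),"F",s["wrist_force"].round(1),"gap",round(s["finger_gap"],3),"ff",round(s["finger_force"],1)); return s
def at(xy,z): return [xy[0],xy[1],z]
def pick(xy,yaw,z=.018,up=.15):
    xy=np.array(xy); robot.move_gripper(1.0,30)
    robot.goto(at(xy,up),dn(yaw)); robot.move_straight(at(xy,.06),feed=.2)
    f0=st("above")["wrist_force"]
    hit=robot.move_straight(at(xy,z),feed=.08,guard=10); st("down hit=%s"%hit)
    if hit: return False
    robot.move_gripper(0.0,25); s=st("closed25")
    robot.move_gripper(0.0,90); st("closed90")
    robot.move_straight(at(xy,z+.015),feed=.04); st("lifted")
    robot.move_straight(at(xy,up),feed=.25); s=st("up"); return s["finger_gap"]>.5
E
python3 - <<'E'
from h import *
print(pick([.4496,-.3914],radians(-1.9)))
E
```

```text
above t 2.0 p [ 0.4495 -0.393   0.0608] F [0.2 0.2 0.9] gap 1.002 ff 0.0
down hit=False t 2.7 p [ 0.4496 -0.3914  0.0178] F [ 0.3 -0.1  0.4] gap 1.001 ff 0.0
closed25 t 3.0 p [ 0.4499 -0.3918  0.0187] F [0.1 0.7 3.6] gap 0.692 ff 27.0
closed90 t 3.2 p [ 0.45   -0.3919  0.0194] F [-1.   0.9  7.7] gap 0.668 ff 93.8
lifted t 3.8 p [ 0.4495 -0.3913  0.033 ] F [ 0.4  0.5 -1.1] gap 0.666 ff 95.9
up t 4.4 p [ 0.4488 -0.3906  0.1489] F [-0.5 -0.4 -1.7] gap 0.664 ff 95.9
True
```

```bash
cat >> h.py <<'E'
def place(n,rel=(-14,-14),ryaw=-4.5,up=.15):
    """n plates already in the pile"""
    xy=jw(*rel); yaw=JY+radians(ryaw); z=.010+.005*n-.004
    robot.goto(at(xy,up),dn(yaw)); st("over"); robot.move_straight(at(xy,z+.03),feed=.25)
    hit=robot.move_straight(at(xy,z),feed=.06,guard=8); st("low hit=%s"%hit)
    robot.move_gripper(1.0,30); robot.move_straight(at(xy,up),feed=.25); st("released")
def snap(tag,r=40):
    c=cams.camera("top"); np.savez(tag+".npz",**c); b,_=crop(c,J,.02,r)
    cv2.imwrite(f"pics/{tag}.png",b); return c
E
python3 - <<'E'
from h import *
u,v=pix(dict(np.load("top0.npz")),[[*J,.02]])[0]
place(2)
robot.move_gripper(1.0,30); robot.goto([.633,-.2256,.15],dn(radians(3.1)))
snap("p3")
pick([.6328,-.2256],radians(3.1))
E
```

```text
over t 5.9 p [ 0.6065 -0.0269  0.1497] F [ 0.1 -1.  -0.7] gap 0.666 ff 95.9
low hit=True t 7.0 p [ 0.6063 -0.024   0.0156] F [-2.4 -0.6  5.3] gap 0.663 ff 99.0
released t 8.1 p [ 0.6058 -0.0241  0.1488] F [-0.7  0.6  0.1] gap 0.998 ff 0.0
above t 10.2 p [ 0.6335 -0.226   0.0607] F [ 0.9 -0.2  0.1] gap 0.998 ff 0.0
down hit=False t 10.9 p [ 0.6329 -0.2257  0.0178] F [-0.4 -0.7  0.6] gap 1.001 ff 0.0
closed25 t 11.3 p [ 0.6333 -0.2258  0.0189] F [-0.5  0.2  2.8] gap 0.696 ff 27.3
closed90 t 11.6 p [ 0.6336 -0.2259  0.0193] F [-0.6  0.6  6.2] gap 0.673 ff 72.0
lifted t 12.2 p [ 0.6327 -0.2255  0.0329] F [ 0.1 -0.2 -1.9] gap 0.666 ff 95.6
up t 12.8 p [ 0.6317 -0.2251  0.1486] F [-0.6 -0.7 -1.6] gap 0.663 ff 95.7
```

View pics/p3.png

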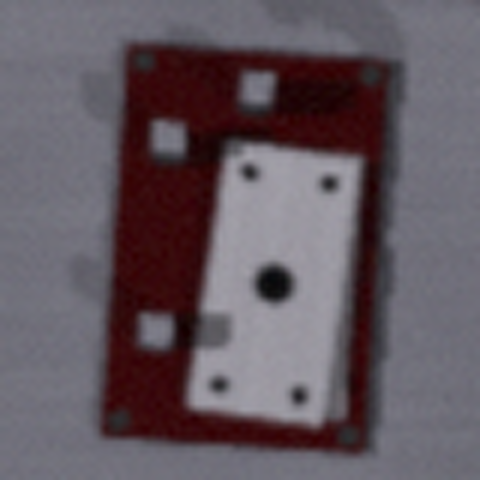

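```bash
sed -i 's/z=.010+.005\*n-.004/z=.010+.005*n-.002/' h.py; python3 - <<'E'
from h import *
place(3)
if pick([.6273,.2089],radians(-2.3)):
    place(4)
robot.goto([.60,-.23,.2],dn(JY)); snap("p5"); c=cams.camera("side"); cv2.imwrite("pics/s5.png",cv2.resize(c["color"][130:250,180:460],None,fx=2.8,fy=2.8))
E
```

```text
over t 13.6 p [ 0.6065 -0.0266  0.1489] F [-0.5 -1.3 -0.3] gap 0.671 ff 95.7
low hit=False t 14.8 p [ 0.6069 -0.0242  0.0228] F [ 0.4 -1.1 -1.2] gap 0.664 ff 95.7
released t 15.8 p [ 0.6059 -0.0241  0.1491] F [-0.3  0.2 -1.4] gap 1.002 ff 0.0
above t 17.6 p [0.6285 0.2073 0.0608] F [ 0.2 -0.6  1. ] gap 1.004 ff 0.0
down hit=False t 18.3 p [0.6274 0.2089 0.0178] F [ 1.1 -0.1 -0.1] gap 1.001 ff 0.0
closed25 t 18.6 p [0.6278 0.209  0.0188] F [-0.8  0.1  3.2] gap 0.693 ff 27.3
closed90 t 18.9 p [0.6281 0.2092 0.0195] F [-0.8 -0.8  5.4] gap 0.667 ff 94.3
lifted t 19.4 p [0.6271 0.2089 0.033 ] F [-0.1 -0.  -0.4] gap 0.665 ff 96.0
up t 20.0 p [0.6261 0.2087 0.1487] F [-0.5  0.2 -2.2] gap 0.664 ff 96.0
over t 20.9 p [ 0.607  -0.0212  0.1492] F [-0.4  0.9 -0.5] gap 0.662 ff 96.0
low hit=False t 22.1 p [ 0.6069 -0.0244  0.0278] F [ 1.1 -0.4 -0.3] gap 0.661 ff 96.0
released t 23.1 p [ 0.606  -0.0241  0.1494] F [-0.8  0.2 -1.3] gap 1.004 ff 0.0
```

View pics/p5.png

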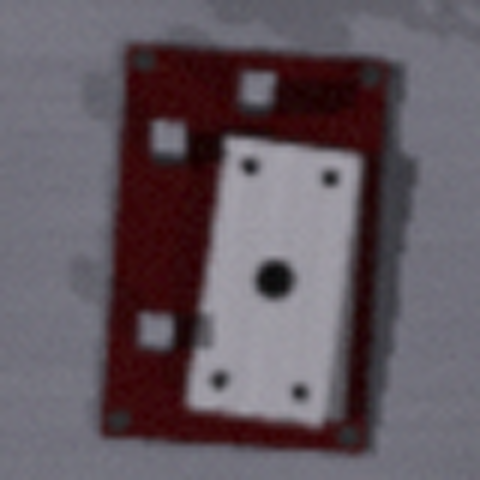

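View pics/s5.png

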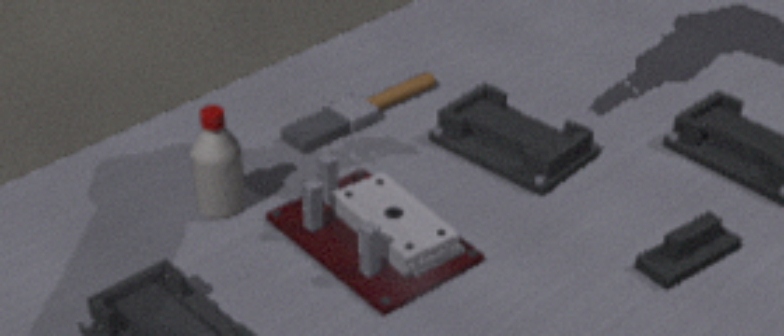

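```bash
cat >> h.py <<'E'
def jrel(s): return (rot(-JY)@(s["position"][:2]-J)*1000).round(1)
def tap(ax,start,stop,gap,guard=12,z=None,n=1,off=0):
    """push in jogger +ax with fingers parted across; touch down on the base at start for the height"""
    f=(lambda v:jw(off,v)) if ax=="y" else (lambda v:jw(v,off))
    robot.goto(at(f(start),.12),dn(JY+(pi/2 if ax=="y" else 0))); robot.move_gripper(gap,30)
    robot.move_straight(at(f(start),.035),feed=.2)
    if z is None:
        hit=robot.move_straight(at(f(start),-.004),feed=.02,guard=4); z=robot.state()["position"][2]+.001; print("touch",hit,round(z-.001,4))
    robot.move_straight(at(f(start),z),feed=.05)
    for i in range(n):
        hit=robot.move_straight(at(f(stop),z),feed=.03,guard=guard); s=st(f"{ax} hit={hit}"); print(" rel",jrel(s))
        if i<n-1: robot.move_straight(at(f(stop-12),z),feed=.08)
    robot.move_straight(at(f(start),z),feed=.1); robot.move_straight(at(f(start),.12),feed=.25); return z
E
python3 - <<'E'
from h import *
zy=tap("y",-68,-36,.75); zx=tap("x",-93,-66,.35)
robot.goto([.60,-.23,.2],dn(JY)); snap("t1")
E
```

```text
touch True 0.0031
y hit=False t 28.9 p [ 0.6189 -0.0524  0.0042] F [ 0.1 -9.6  2.5] gap 0.749 ff 4.9
 rel [  0.3 -41. ]
touch True 0.0096
x hit=True t 34.5 p [ 0.5493 -0.0055  0.0098] F [-0.2  0.9  3.4] gap 0.351 ff 1.8
 rel [-73.   -0.1]
```

View pics/t1.png

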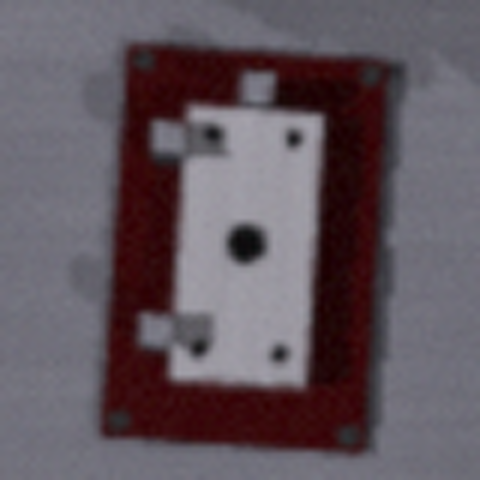

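```bash
python3 - <<'E'
from h import *
tap("y",-68,-34,.75,guard=14,z=.0041,n=2); tap("x",-93,-62,.35,guard=14,z=.0106,n=2); tap("y",-68,-34,.75,guard=14,z=.0041,n=2);tap("x",-93,-62,.35,guard=14,z=.0106,n=2)
robot.goto([.60,-.23,.2],dn(JY)); snap("t2",28); c=cams.camera("side"); np.savez("s2.npz",**c); cv2.imwrite("pics/s2.png",cv2.resize(c["color"][160:250,260:370],None,fx=6,fy=6,interpolation=cv2.INTER_CUBIC))
E
```

```text
y hit=False t 40.5 p [ 0.6185 -0.0523  0.0042] F [-1.4 -9.2  2.2] gap 0.754 ff 5.0
 rel [ -0.1 -40.9]
y hit=False t 41.4 p [ 0.6186 -0.0523  0.0042] F [-0.7 -9.7  2.8] gap 0.75 ff 5.5
 rel [  0.  -40.9]
x hit=True t 46.2 p [ 0.5494 -0.0054  0.0098] F [ 0.6 -0.2  3.1] gap 0.35 ff 1.8
 rel [-72.8   0. ]
x hit=True t 46.8 p [ 0.5494 -0.0054  0.0098] F [0.2 0.1 3.6] gap 0.351 ff 1.9
 rel [-72.8   0. ]
y hit=False t 52.0 p [ 0.6185 -0.0523  0.0042] F [-1.5 -9.3  1.4] gap 0.746 ff 4.9
 rel [ -0.1 -40.9]
y hit=False t 52.8 p [ 0.6186 -0.0523  0.0042] F [ -2.3 -10.1   2.3] gap 0.748 ff 5.6
 rel [  0.1 -40.9]
x hit=True t 57.6 p [ 0.5496 -0.0054  0.0097] F [-0.5 -0.8  3.4] gap 0.35 ff 1.8
 rel [-72.7  -0. ]
x hit=True t 58.2 p [ 0.5496 -0.0054  0.0098] F [-0.5  0.   3.5] gap 0.351 ff 1.9
 rel [-72.7   0. ]
```

View pics/s2.png

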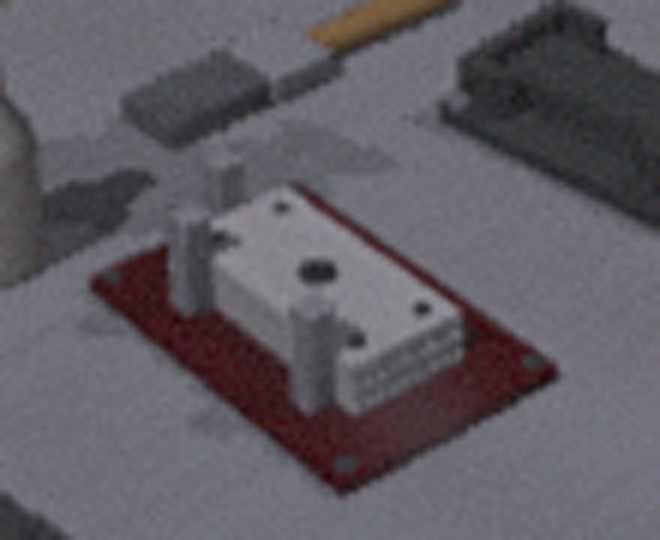

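View pics/t2.png

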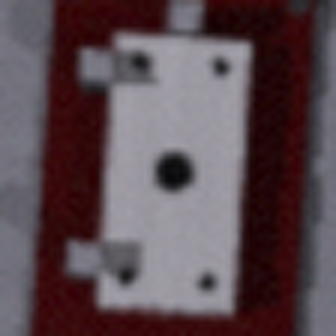

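```bash
python3 - <<'E'
from h import *
for f in("t1","t2"):
    c=dict(np.load(f+".npz")); big=up(c); g=big.max(2)
    u=pix(c,[[*J,.035]])[0]
    m=comp(near(B(g<70),u,6),u); M=cv2.moments(m); p=[[(M["m10"]/M["m00"]+.5)/S-.5,(M["m01"]/M["m00"]+.5)/S-.5]]
    w=world(c,p,.035)[0]; print("hole",M["m00"]/255/36,p,w.round(4),"rel",(rot(-JY)@(w-J)*1000).round(1))
    # posts: bright spots at z .06
    mc=[];ws=[]
    for x,y in((67,0),(42,37),(-42,37)):
        q=pix(c,[[*jw(x,y),.06]])[0]; print(q.round(1),end=" ")
    # edge profiles along x through pack at y=-15 and along y at x=0
    gr=big[...,1].astype(np.float32)
    for name,P,a in(("+x",lambda v:jw(v,-18),range(50,70)),("-x",lambda v:jw(v,-18),range(-70,-50)),("+y",lambda v:jw(0,v),range(20,40)),("-y",lambda v:jw(0,v),range(-40,-20))):
        v=np.arange(a[0],a[-1],.25); px=np.array([pix(c,[[*P(k),.035]])[0] for k in v]); s=cv2.remap(gr,np.float32((px[:,0]+.5)*S-.5)[None],np.float32((px[:,1]+.5)*S-.5)[None],1)[0]
        s=cv2.GaussianBlur(s[None],(5,1),0)[0]; d=np.abs(np.gradient(s)); print(name,"edge",round((v*d**2).sum()/(d**2).sum(),1),end=" ")
    print()
E
```

```text
hole 25.77777777777778 [[313.5538793103448, 199.18283045977012]] [ 0.6225 -0.011 ] rel [0.5 0.6]
[315.5 173.2] [300.7 181.8] [298.6 213.9] +x edge 57.4 -x edge -60.1 +y edge 30.8 -y edge -30.5 
hole 26.083333333333332 [[313.51961306354275, 199.21059637912674]] [ 0.6225 -0.0109] rel [0.4 0.7]
[315.5 173.2] [300.7 181.8] [298.6 213.9] +x edge 57.8 -x edge -59.8 +y edge 31.5 -y edge -30.5
```

```bash
python3 - <<'E'
from h import *
tap("x",-93,-50,.35,guard=25,z=.0110); tap("y",-68,-22,.75,guard=22,z=.0045); tap("x",-93,-50,.0,guard=22,z=None); tap("y",-68,-25,.75,guard=18,z=.0045)
robot.goto([.50,-.35,.2],dn(JY)); c=snap("t3"); big=up(c)
c0=dict(np.load("top0.npz"));print("weight",rect(c,comp(near(B(big.max(2)<70),(386,280),30),(386,280)),.014))
b=cv2.resize(c["color"][240:320,330:440],None,fx=6,fy=6,interpolation=cv2.INTER_CUBIC);cv2.imwrite("pics/w.png",b)
c=cams.camera("side"); np.savez("s3.npz",**c); cv2.imwrite("pics/s3.png",cv2.resize(c["color"][170:245,270:360],None,fx=8,fy=8,interpolation=cv2.INTER_CUBIC))
E
```

```text
x hit=True t 63.6 p [ 0.5499 -0.0055  0.0098] F [-0.4 -0.2  4. ] gap 0.352 ff 2.4
 rel [-72.4  -0. ]
y hit=True t 68.8 p [ 0.6181 -0.0531  0.0043] F [ 0.3 -1.   3.1] gap 0.75 ff 1.2
 rel [ -0.4 -41.8]
touch True 0.0101
x hit=True t 74.7 p [ 0.55   -0.0055  0.0102] F [-0.7  0.4  5.8] gap -0.0 ff 2.4
 rel [-72.2  -0. ]
y hit=True t 80.0 p [ 0.6182 -0.0529  0.0043] F [ 0.3 -1.   2.2] gap 0.751 ff 1.3
 rel [ -0.3 -41.5]
weight (array([ 429.8, -224.5]), (108.3, 43.7), 80.53)
```

View pics/w.png

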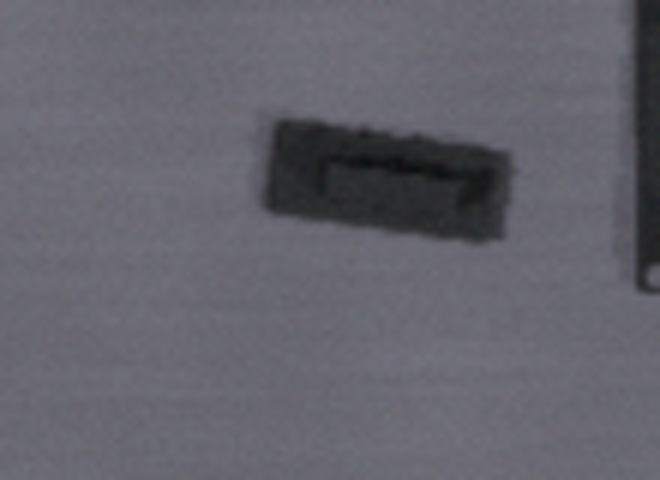

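View pics/s3.png

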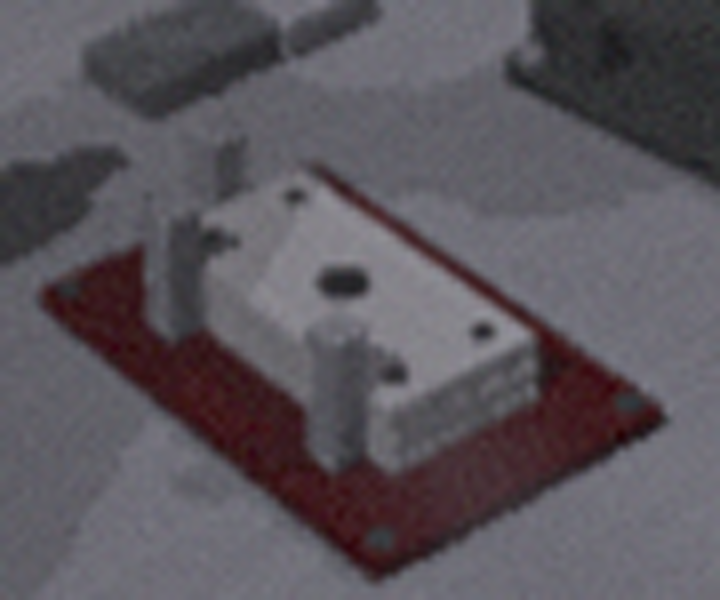

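```bash
python3 - <<'E'
from h import *
tap("x",-93,-64,.35,guard=40,z=.0110); tap("y",-68,-34,.75,guard=40,z=.0045); tap("x",-93,-64,.35,guard=40,z=.0110)
w=np.array([.4293,-.2257]); yaw=radians(80.5); robot.goto(at(w,.15),dn(yaw))
robot.goto([.45,-.40,.2],dn(yaw)); c=cams.camera("top"); big=up(c); print("weight",rect(c,comp(near(B(big.max(2)<70),(386,270),30),(386,270)),.014))
robot.move_gripper(.55,30); robot.goto(at(w,.15),dn(yaw)); robot.move_straight(at(w,.06),feed=.2)
print(robot.move_straight(at(w,.018),feed=.05,guard=8)); st("down")
robot.move_gripper(0,25); st("c25"); robot.move_gripper(0,110); st("c110")
robot.move_straight(at(w,.05),feed=.06); st("lift"); robot.move_straight(at(w,.16),feed=.2); st("up")
E
```

```text
x hit=False t 86.4 p [ 0.5504 -0.0056  0.0102] F [-11.2   1.5   9.3] gap 0.35 ff 5.6
 rel [-71.9  -0.1]
y hit=False t 91.7 p [ 0.6185 -0.0523  0.0046] F [-0.4 -9.1  2.7] gap 0.75 ff 4.4
 rel [ -0.1 -40.9]
x hit=False t 96.8 p [ 0.5504 -0.0056  0.0102] F [-10.8   1.    8.8] gap 0.352 ff 5.5
 rel [-71.9  -0.1]
weight (array([ 429.7, -224.7]), (108.9, 43.9), 80.78)
False
down t 102.7 p [ 0.4295 -0.2257  0.0182] F [-0.2  0.1  0.1] gap 0.553 ff 0.0
c25 t 103.1 p [ 0.4282 -0.2257  0.0182] F [-2.   0.6  4.5] gap 0.182 ff 26.5
c110 t 103.3 p [ 0.4284 -0.2257  0.0185] F [-2.8  1.3  7.9] gap 0.156 ff 108.9
lift t 104.0 p [ 0.4292 -0.2258  0.0501] F [-0.1  0.1 -4.5] gap 0.153 ff 107.6
up t 104.7 p [ 0.428  -0.2255  0.1589] F [ 0.1  0.3 -6.1] gap 0.156 ff 107.7
```

```bash
python3 - <<'E'
from h import *
robot.goto(at(J,.16),dn(JY)); st("over"); robot.pause(.3); s=st("settled")
c=cams.camera("side"); cv2.imwrite("pics/s4.png",cv2.resize(c["color"][110:245,250:390],None,fx=4,fy=4,interpolation=cv2.INTER_CUBIC))
robot.move_straight(at(J,.075),feed=.15); st("near")
E
```

```text
over t 106.1 p [ 0.621  -0.013   0.1588] F [-0.5 -0.8 -4.9] gap 0.161 ff 107.7
settled t 106.4 p [ 0.6218 -0.0123  0.1601] F [ 1.1  1.1 -5.1] gap 0.159 ff 107.7
near t 107.2 p [ 0.623  -0.0114  0.0758] F [-0.4 -0.3 -4.8] gap 0.161 ff 107.7
```

View pics/s4.png

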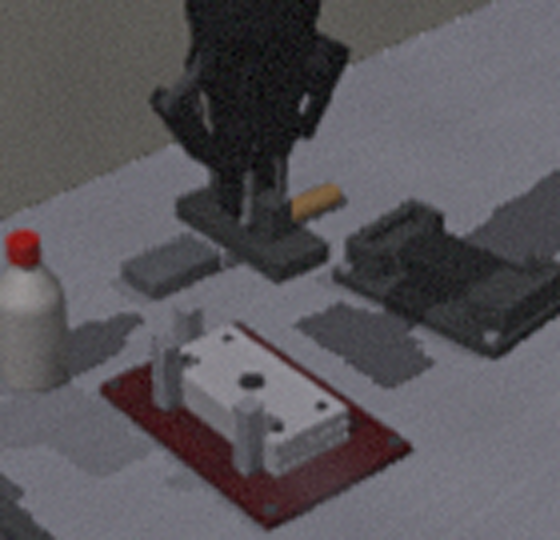

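```bash
python3 - <<'E'
from h import *
h=robot.move_straight(at(J,.046),feed=.015,guard=3.5); s=st("touch %s"%h); 
robot.pause(.4); st("rest")
robot.move_gripper(.12*0+.35,30); s=st("open"); p=s["position"][:2]
robot.move_straight(at(p,.16),feed=.08); robot.goto([.50,-.35,.2],dn(JY)); st()
c=snap("f",34); c2=cams.camera("side"); np.savez("sf.npz",**c2)
cv2.imwrite("pics/sf.png",cv2.resize(c2["color"][165:245,265:365],None,fx=7,fy=7,interpolation=cv2.INTER_CUBIC))
E
```

```text
touch True t 108.5 p [ 0.622  -0.0115  0.0536] F [-0.1 -0.1  6.2] gap 0.155 ff 109.3
rest t 108.9 p [ 0.622  -0.0115  0.0536] F [0.8 0.2 7.4] gap 0.158 ff 109.3
open t 109.2 p [ 0.6193 -0.0116  0.0509] F [0.1 0.1 0.2] gap 0.352 ff 0.0
 t 112.1 p [ 0.5014 -0.3477  0.1998] F [-0.2  0.6  1.1] gap 0.348 ff 0.0
```

View pics/f.png

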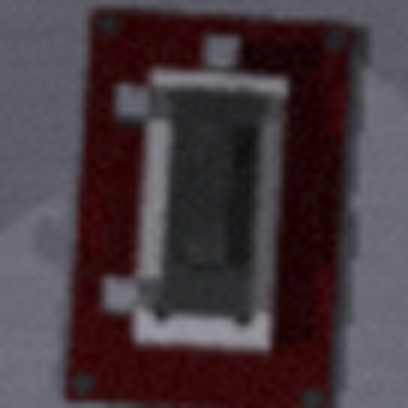

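View pics/sf.png

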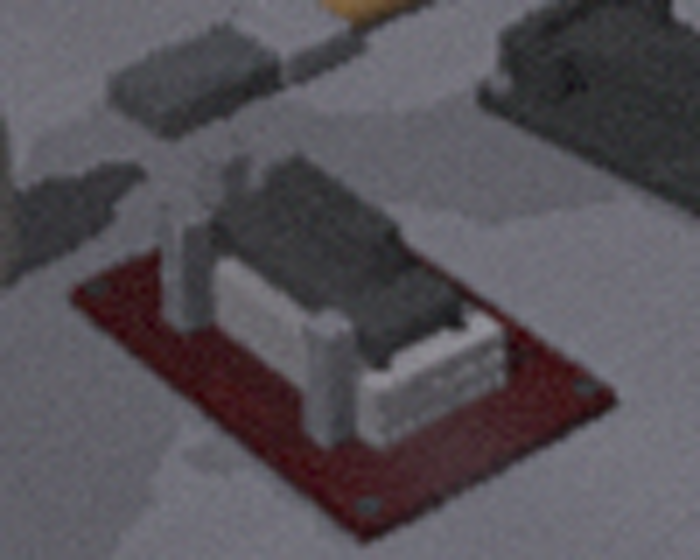

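```bash
python3 - <<'E'
from h import *
for f in("t2","t3","f"):
    c=dict(np.load(f+".npz")); gr=up(c)[...,1].astype(np.float32); print(f,end=" ")
    for P,a in((lambda v:jw(v,-22),(50,70)),(lambda v:jw(v,-22),(-70,-54)),(lambda v:jw(v,22),(-70,-54)),(lambda v:jw(20,v),(26,38)),(lambda v:jw(-20,v),(26,38)),(lambda v:jw(40,v),(-38,-25)),(lambda v:jw(-40,v),(-38,-25))):
        v=np.arange(*a,.25); px=np.array([pix(c,[[*P(k),.035]])[0] for k in v]); s=cv2.remap(gr,np.float32((px[:,0]+.5)*S-.5)[None],np.float32((px[:,1]+.5)*S-.5)[None],1)[0]
        d=np.abs(np.gradient(cv2.GaussianBlur(s[None],(5,1),0)[0])); print(round((v*d**2).sum()/(d**2).sum(),1),end=" ")
    print()
c=dict(np.load("f.npz")); big=up(c); u=pix(c,[[*J,.049]])[0]
m=cv2.morphologyEx(near(B((big.max(2)<75)&(big[...,2]<1.4*big[...,1])),u,24),cv2.MORPH_OPEN,np.ones((31,31))); r=rect(c,comp(m,u),.049); print(r,rot(-JY)@(r[0]/1000-J)*1000)
E
```

```text
t2 60.2 -61.1 -61.7 30.9 30.9 -29.8 -30.2 
t3 60.1 -61.1 -61.3 30.9 31.0 -30.0 -30.0 
f 58.9 -61.1 -61.0 30.9 31.0 -29.7 -30.2 
(array([624.3, -11.7]), (98.8, 42.5), -4.08) [ 2.30866914 -0.00683953]
```

```bash
python3 -c "
from rig import robot
print(robot.sign_off())"
```

```text
the job is handed in; nothing more can be done
None
```

The job is handed in at about 112 s: all three die plates are on the pile, the five-plate pack sits flush against the stop posts in the final pictures, and the weight lies flat about 2 mm off the pack's centre. I never went near the tool case, oil bottle or brush.

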